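# Hold a slide carrier in the dryer's keyed slot

### The job

Slide the dryer's shutter fully open by its knob, then lift the slide carrier with the flat bar handle out of its stand, turn it so that its rib matches the notch of the slot, and lower its blade through the slot until more than half of the blade is below the cover. Finish while still holding it there, upright, still and hanging from the gripper, with its flange clear of the cover and the blade not pressed against the slot. Leave the spare carrier and everything else on the bench where it stands.

Things in the scene. Friction and masses are not known exactly. Their poses are not given: they have to be found in the camera images.
- dryer: Slide dryer, a fixed grey box 160 (x) by 220 (y) by 120 mm high with an aluminium cover; origin under its centre, z up. The cover is 12 mm thick, its upper face 120 mm above the origin, hollow below it down to 10 mm above the table. Its keyed slot is described at slot.
- slot (a point): Centre of the slot at the level of the cover's upper face, axes as the dryer's. The slot goes through the cover: 10 mm wide (x from -5 to +5) and 42 mm long (y from -21 to +21), with a key notch in its +x edge, from y = +5 to +15, reaching to x = +9 mm. It is hidden under the shutter at the start. Slot and notch are each 2 mm wider than the blade and rib that pass through.
- shutter (a joint): Steel shutter, 50 by 80 by 4 mm, that slides on the cover along the dryer's +y: 0 m = shut over the slot (it may start up to 12 mm open), 0.060 m = fully open, at its stop. Stays where it is left; about 1.5 N of friction.
- shutter_knob (a point): Centre of the shutter's upright black knob (10 mm in the dryer's x, 24 mm in y, 26 mm high; its foot on the shutter's upper face, 4.5 mm above the cover), moves with the shutter. Lies 40 mm from the slot's centre in the dryer's +y when shut.
- carrier: Loose white plastic slide carrier, about 80 g, hanging upright in its stand, glass slide on its -x face. Origin: middle of the blade's lower end, z up. Blade 8 (x) by 40 (y) mm, 84 mm long, lower end rounded at 4 mm radius; above it a flange 28 (x) by 54 (y) by 6 mm, underside 84 mm above the origin. It fits the slot only with its x, y along the dryer's x, y.
- carrier_grip (a point): Middle of the carrier's handle, a flat upright bar 12 (carrier x) by 36 (y) by 38 mm high on top of the flange; this point is 109 mm above the carrier's origin, 19 mm above the flange's upper face. Axes as the carrier's.
- carrier_tab (a point): Outer end of the tab in the flange's +x edge (10 mm wide in y, 23 mm from the carrier's middle in x, 10 mm in y, 87 mm above its origin). Below the tab a rib runs down the blade's +x face: y from 6 to 14 mm, out to x = 8 mm, from 10 mm above the carrier's origin upward; it goes into the slot's notch.
- stand: The carrier's fixed grey stand, 48 (x) by 70 (y) by 90 mm high, origin under its centre; the carrier's flange rests on its top, the blade hangs in its open pocket (17 by 46 mm) with 2 to 3 mm of play. Carrier and stand start with the same axes.
- spare: Bystander: a spare carrier of the same size and colour but with a round knob (20 mm wide) for a handle, no slide, rib or tab, hanging in its own like stand; origin at the blade's lower end.
- spare_stand: The spare carrier's fixed stand, like the other.
- swab_jar: Bystander: glass jar 72 mm wide, 95 mm high, full of wooden swab sticks up to 170 mm high; origin under its centre.
- amber: Bystander: brown reagent bottle 56 mm wide, 110 mm high; origin under its centre.
- pot: Bystander: small white pot 40 mm wide, 42 mm high; origin under its centre.
- slide_box: Bystander: open white slide box 85 by 60 by 22 mm; origin under its centre.
- box_lid: Bystander: red lid of the slide box, 88 by 63 by 18 mm, lying open side up; origin under its centre.
- lighter: Bystander: green lighter 75 by 22 by 11 mm, lying; origin under its centre.
There are look-alikes about, which are no part of the job. What is shaped like the carrier but pink is not meant.

How it is judged:
On the way, in this order (a step that is already met when the one before it is completed fails the run):
1. the shutter is fully open (beyond 54 mm of 60) (value of joint shutter above 0.054 m), for 0.2 s.
2. the carrier is held by the fingers, lifted clear of its stand (z of carrier in the frame of stand above 0.092 m and contact force between the fingers and carrier above 3 N), for 0.2 s.
At the end, for the whole second after the job is handed in: Shutter open beyond 52 mm; carrier's lower end 42 to 81 mm below the cover's upper face (flange 3 mm clear), within 6 mm of the slot's centre, turned as the slot within 0.12 rad (tab on its +x side), 0.10 rad of upright, under 20 mm/s; gripped with over 3 N, pressing on the dryer with under 12 N (value of joint shutter above 0.052 m and z of carrier in the frame of slot between -0.081 and -0.042 m and horizontal distance between carrier and slot below 0.006 m and angle between the x axis of carrier and the x axis of dryer, either way round below 0.12 rad and x of carrier_tab in the frame of slot above 0.015 m and angle between carrier's own z axis and vertical below 0.1 rad and contact force between the fingers and carrier above 3 N and contact force between carrier and dryer below 12 N and linear speed of carrier below 0.02 m/s); the arm keeps its last pose, push and grip.
It fails at once if the spare carrier is moved by more than 30 mm (distance of spare from where it was at the start of the episode above 0.03 m).
It fails at once if another thing on the bench is moved by more than 30 mm (distance of any of swab_jar, amber, pot, slide_box, box_lid, lighter from where it was at the start of the episode above 0.03 m).
It also fails if it takes over 58 s, if anything falls off the work surface, if the arm or the gripper's body presses on something with over 40 N, if the wrist force passes 120 N, or if a joint passes its speed limit or range.

### The arm

A 6-joint arm with a two-finger parallel gripper is mounted at the origin on the work surface. World frame = base frame: x ahead of the robot, y to its left, z up, the work surface at z = 0. Lengths are in m, angles in rad, forces in N, time in s.
With the tool pointing down it reaches from about 0.375 to 0.825 m from the base axis. Payload 5.5 kg.
Tool frame: the origin (TCP) lies at the very end of the fingers, on their centre line; the grasp point (between the pads) lies 19 mm behind it (r.grasp_offset is the distance from the TCP to the grasp point, in m); z points along the fingers, y is the direction in which the jaws open and shut (so a half turn about z gives the same grasp; the last joint's range is limited). The gripper opens to 85 mm and grips with 20 to 120 N. Pads are 22 mm wide; open, the fingers measure 114 mm over their backs; the gripper's body (76 mm by 85 mm) begins 54 mm behind the grasp point. The pads swing forward as they close: fully open they stand 13 mm farther back than shut.
Start: joints at [1.284, 0.314, -0.047, 1.21, 0, 1.571], TCP at [0.17, 0.575, 0.231] pointing down, gripper open.
Joint ranges: [-2.67, 2.67], [-0.69, 1.73], [-1.03, 1.25], [-2.08, 2.16], [-1.42, 1.45], [-3.14, 3.14]. Speed limits (rad/s): [2.39, 2.39, 3.01, 3.14, 3.14, 3.14].

### API

Orientations are given as a unit quaternion [x, y, z, w].
In Python, from workcell import r gives the robot as it stands.
- The arm moves only by the shell command python3 -m pendant 'ROWS' [FORCE]. ROWS is JSON, a list of rows, each a list of 7 numbers: the shift along the world's x, y, z normalised to -1 to 1, where 1 is 0.06 m, then the turn, a rotation vector about the world's x, y, z normalised to -1 to 1, where 1 is 5 degrees, then the closure, from -1 (fully open) to 1 (shut). A call has exactly 5 rows; each row shifts and turns the pose as measured when the row begins; what a row does not reach is not made up. A row lasts 1/8 s, in which the tool goes at most 62.5 mm and 10.7 degrees, less where a joint would pass 70% of its speed; a pose out of reach is approached as far as the arm can. A call with a number of a shift or a turn outside -1 to 1 is refused whole. A call with a gripper value outside its range is refused whole. The fingers move at their own pace and stop on an object; FORCE is the grip in N (left out, the last holds). Time passes only in rows, so rows that do not move let the fingers close, or fill a call up. It gives the time, the measured TCP pose, the force and the opening at its end, in the units of the state.
- r.state(): the state, without advancing time (a new reading comes with each control period).
- r.read_camera(name): name is "scene" or "side" or "wrist"; returns (picture, depth): 480x640x3 uint8, red, green, blue; 480x640 float32, m along the optical axis (not along the pixel's ray), 0 where there is no reading.
- r.calibration(name): a dict with "fx", "fy", "cx", "cy" (pixels), "position" and "orientation" of the camera in the world; the wrist camera has in their place "hand_eye" (4x4, takes a point from camera to tool coordinates, whose origin is the TCP and whose axes are the flange's). Camera axes: x right, y up, looking along -z (the intrinsics and any distortion apply to the point x, -y, -z); pixel columns grow to the right and rows downward; lengths in m; the calibration is good to about 2 mm. A picture is of the moment at which its call begins: read the wrist's pose just before it. calibration takes no time and is no camera call.
- r.hand_in(): hands the job in, once; it reports no verdict.
The state is a dict: "time": time; "qpos": joint angles; "joint_vel": joint speeds; "effort": joint torques, N m; "ee_pos": TCP position; "tool_rot": TCP orientation; "contact_force": force on the tool from outside, world axes, zero at the start; "moment": the same for the moment, N m; "finger_gap": opening from 0.0 (shut) to 1.0 (fully open).
Only numpy, scipy, OpenCV 4.12 (cv2) and the standard library are available. Lean on these libraries where they do the work, as an engineer would, in place of code of your own. Each camera call takes 0.05 s, during which the arm holds its last target.

## Working session

There is one attempt and no reset: what is moved stays moved. The work goes in short steps, Python scripts to look and compute and a shell command to move; the robot and the scene stay as the last step left them, time stands still between calls to the robot, and variables do not carry over. Pictures are saved under pics/ and viewed, and the job is handed in when it is done.

```bash
ls; mkdir -p pics
python3 - <<'E'
from workcell import r
import cv2,json,numpy as np
print(r.state())
for n in("scene","side","wrist"):
    p,d=r.read_camera(n); cv2.imwrite(f"pics/{n}0.png",p[:,:,::-1]); np.save(f"pics/{n}0d.npy",d)
    print(n,r.calibration(n))
E
```

```text
pics
{'time': 0.0, 'qpos': array([ 1.28399487e+00,  3.14196454e-01, -4.80989282e-02,  1.21020145e+00,
       -1.51336665e-05,  1.57080614e+00]), 'joint_vel': array([-1.11397882e-03, -4.28710018e-04,  2.17564245e-03, -1.58399104e-03,
        8.88907673e-05, -2.27168094e-04]), 'effort': array([-4.19903172e-04, -5.39598656e+01,  3.39744759e+01,  1.94765953e-02,
       -6.03680928e-05, -5.07172757e-06]), 'ee_pos': array([0.1695695 , 0.57492527, 0.23044359]), 'tool_rot': array([ 1.42914555e-01,  9.89734665e-01, -8.42609347e-04, -1.14016392e-04]), 'contact_force': array([-0.51248382,  1.09019551, -0.20813086]), 'moment': array([0.00026957, 0.02946522, 0.0040821 ]), 'finger_gap': 1.00224615899087}
scene {'fx': 539.7567350165069, 'fy': 539.7567350165069, 'cx': 322.6243627575822, 'cy': 237.5005355511035, 'position': array([ 1.33980919, -0.50690454,  0.7277528 ]), 'orientation': array([0.39220848, 0.23373186, 0.44210189, 0.77206725])}
side {'fx': 614.7192688040419, 'fy': 614.7192688040419, 'cx': 323.0924661036841, 'cy': 241.28445084322703, 'position': array([-0.13468291, -0.76145615,  0.78549999]), 'orientation': array([ 0.42714877, -0.18249471, -0.35251005,  0.81238924])}
wrist {'fx': 355.817195034748, 'fy': 355.817195034748, 'cx': 311.10573061183146, 'cy': 238.14393308176864, 'hand_eye': array([[-2.45708661e-04,  9.47706343e-01,  3.19143585e-01,
         8.19655819e-02],
       [ 9.99999644e-01,  4.90294577e-04, -6.86044518e-04,
         1.29333493e-04],
       [-8.06643110e-04,  3.19143303e-01, -9.47706126e-01,
        -1.42986744e-01],
       [ 0.00000000e+00,  0.00000000e+00,  0.00000000e+00,
         1.00000000e+00]])}
```

View pics/scene0.png

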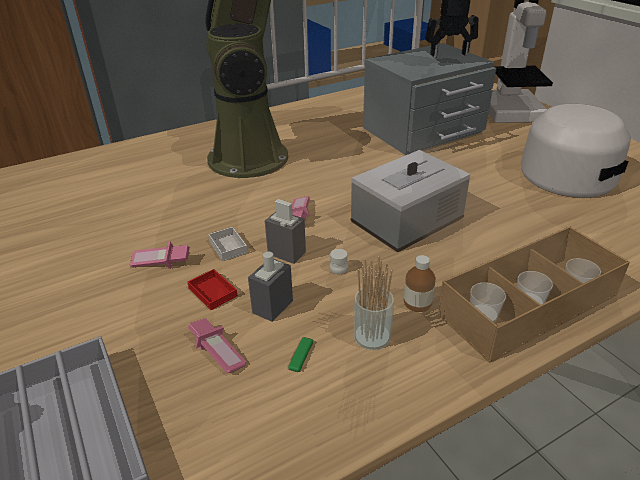

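View pics/side0.png

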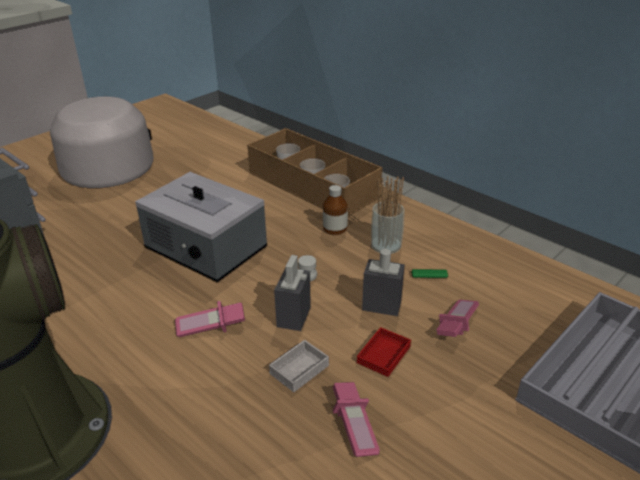

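View pics/wrist0.png

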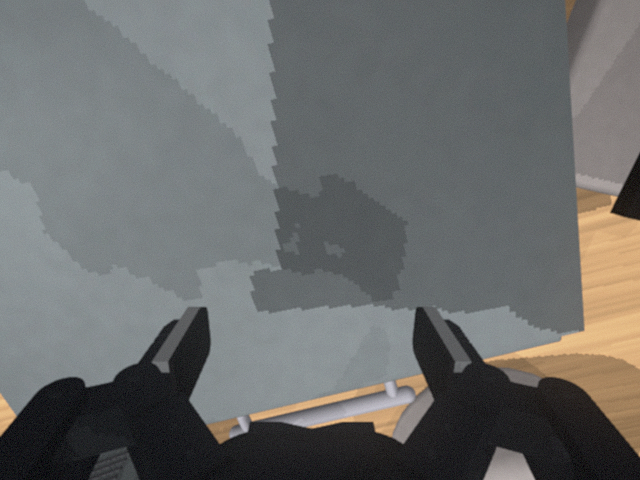

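Candidates (scene image): white, flat bar at (284,210); white, round knob at (268,262), which is the spare; pink pieces at (160,255), (218,345) and (300,207). By the description it is the one at (284,210). I'll check this in a crop and measure.

```bash
cat > h.py <<'E'
import numpy as np, cv2
from scipy.spatial.transform import Rotation as R
from workcell import r
def campose(n,st=None):
    c=r.calibration(n)
    if n=="wrist":
        T=np.eye(4);T[:3,:3]=R.from_quat(st["tool_rot"]).as_matrix();T[:3,3]=st["ee_pos"]
        return c,T@c["hand_eye"]
    T=np.eye(4);T[:3,:3]=R.from_quat(c["orientation"]).as_matrix();T[:3,3]=c["position"];return c,T
def cloud(n,d,st=None):
    c,T=campose(n,st); v,u=np.indices(d.shape)
    P=np.stack([(u-c["cx"])/c["fx"]*d,-(v-c["cy"])/c["fy"]*d,-d],-1)
    W=P@T[:3,:3].T+T[:3,3]; W[d<=0]=np.nan; return W
def proj(n,p,st=None):
    c,T=campose(n,st); q=(np.atleast_2d(p)-T[:3,3])@T[:3,:3]
    return np.c_[c["cx"]+c["fx"]*q[:,0]/-q[:,2], c["cy"]-c["fy"]*q[:,1]/-q[:,2]]
def snap(n,k):
    st=r.state(); p,d=r.read_camera(n); cv2.imwrite(f"pics/{n}{k}.png",p[:,:,::-1]); np.save(f"pics/{n}{k}d.npy",d); return st,p,d
E
python3 - <<'E'
from h import *
S=cv2.imread("pics/scene0.png");D=cv2.imread("pics/side0.png")
a=cv2.resize(S[180:330,220:370],(400,400),interpolation=2);b=cv2.resize(S[140:250,340:480],(400,300),interpolation=2)
c=cv2.resize(D[240:340,240:420],(400,222),interpolation=2);e=cv2.resize(D[170:280,130:270],(400,300),interpolation=2)
o=np.zeros((600,800,3),np.uint8);o[:400,:400]=a;o[:300,400:]=b;o[300:600,400:]=e;o[400:600,:400]=c[:200]
cv2.imwrite("pics/crop0.png",o)
for n in("scene","side"):
    W=cloud(n,np.load(f"pics/{n}0d.npy"))
    def box(lo,hi,z0,z1):
        m=(W[...,0]>lo[0])&(W[...,0]<hi[0])&(W[...,1]>lo[1])&(W[...,1]<hi[1])&(W[...,2]>z0)&(W[...,2]<z1);return W[m]
    pts={"scene":dict(bar=(284,207),knob=(268,258),dry=(375,185),dk=(412,167)),"side":dict(bar=(292,268),knob=(385,258),dry=(170,200),dk=(198,190))}[n]
    for k,(u,v) in pts.items(): print(n,k,W[v,u].round(4))
E
```

```text
scene bar [ 0.4759 -0.1106  0.1275]
scene knob [ 0.6159 -0.2133  0.128 ]
scene dry [0.4878 0.1098 0.1193]
scene dk [0.5055 0.1963 0.1483]
side bar [ 0.4567 -0.1262  0.13  ]
side knob [ 0.6028 -0.2196  0.12  ]
side dry [0.4566 0.2426 0.1202]
side dk [0.4944 0.1902 0.149 ]
```

View pics/crop0.png

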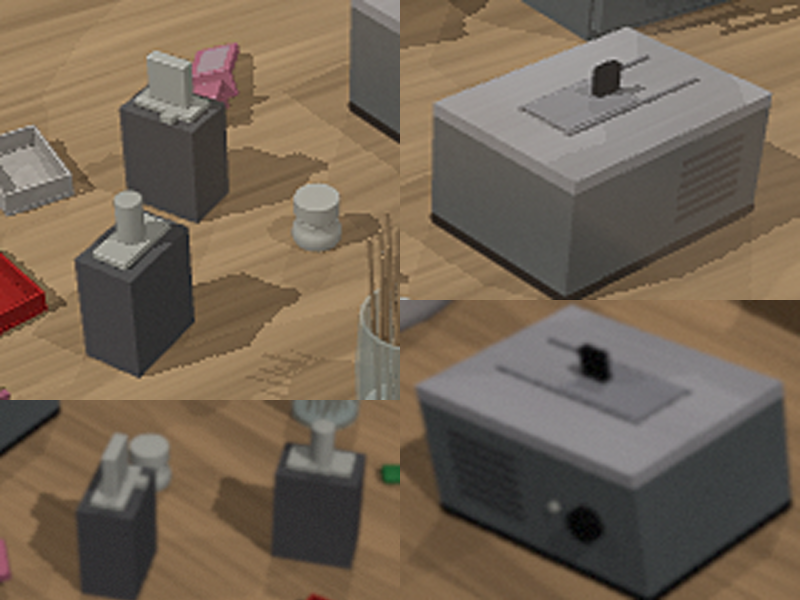

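The crop confirms it: a white flat bar with a tab in the flange (near side in scene) at (284,210). Now I'll fit poses.

```bash
cat > fit.py <<'E'
from h import *
C=[]
for n in("scene","side"):
    W=cloud(n,np.load(f"pics/{n}0d.npy")); I=cv2.imread(f"pics/{n}0.png")
    C.append(np.c_[W.reshape(-1,3),I.reshape(-1,3)])
def sel(A,c,rad,z0,z1): return A[(np.hypot(A[:,0]-c[0],A[:,1]-c[1])<rad)&(A[:,2]>z0)&(A[:,2]<z1)]
def show(t,P):
    rc=cv2.minAreaRect((P[:,:2]*1000).astype(np.float32)); print(t,len(P),"c",np.round(rc[0],1),"size",np.round(rc[1],1),"ang",round(rc[2],1),"z",np.round(np.percentile(P[:,2],[5,50,95]),4))
for i,A in enumerate(C):
    show(f"{i} dryer top",sel(A,(.5,.17),.16,.114,.128))
    show(f"{i} dknob",sel(A,(.5,.195),.06,.130,.17))
    show(f"{i} bar",sel(A,(.467,-.118),.05,.108,.16))
    show(f"{i} flange",sel(A,(.467,-.118),.05,.092,.101))
    show(f"{i} standtop",sel(A,(.467,-.118),.06,.075,.101))
    show(f"{i} spare",sel(A,(.61,-.216),.06,.104,.16))
    show(f"{i} sparestand",sel(A,(.61,-.216),.06,.075,.101))
A=np.vstack(C); show("both dryer",sel(A,(.5,.17),.16,.114,.128));show("bar",sel(A,(.467,-.118),.05,.108,.16));show("flange",sel(A,(.467,-.118),.05,.092,.101));show("dknob",sel(A,(.5,.195),.06,.130,.17))
for nm,u in dict(jar=(375,310),pot=(340,262),amber=(420,285)).items(): print(nm, cloud("scene",np.load("pics/scene0d.npy"))[u[1],u[0]])
E
python3 fit.py
```

```text
0 dryer top 3542 c [497.5 201.5] size [166.  226.5] ang 8.0 z [0.118  0.1215 0.1258]
0 dknob 101 c [499.4 203.1] size [26.8 12.3] ang 89.2 z [0.1321 0.1438 0.153 ]
0 bar 227 c [ 467.8 -109. ] size [38.9 15.8] ang 26.4 z [0.1104 0.1256 0.1352]
0 flange 199 c [ 470.8 -109.2] size [70.8 47.4] ang 34.3 z [0.0922 0.0963 0.0998]
0 standtop 580 c [ 467.5 -108. ] size [74.3 54.9] ang 28.4 z [0.0768 0.0903 0.0983]
0 spare 172 c [ 609.3 -210.9] size [19.5 19.1] ang 32.2 z [0.1063 0.1223 0.1315]
0 sparestand 782 c [ 607.7 -210.7] size [52.2 74. ] ang 28.0 z [0.0773 0.0905 0.0976]
1 dryer top 4198 c [499.1 195.8] size [165.5 227.4] ang 7.9 z [0.1164 0.1193 0.1239]
1 dknob 109 c [497.4 197.7] size [13.  28.4] ang 5.5 z [0.131  0.1421 0.1505]
1 bar 214 c [ 468.4 -114.6] size [40.6 12.7] ang 25.6 z [0.1093 0.1274 0.1347]
1 flange 230 c [ 469.1 -121. ] size [59.3 39.7] ang 9.0 z [0.0927 0.0953 0.099 ]
1 standtop 720 c [ 468.1 -113.8] size [78.  49.8] ang 28.8 z [0.0777 0.0896 0.0971]
1 spare 172 c [ 606.7 -216.6] size [19.5 19.4] ang 69.7 z [0.1057 0.1213 0.1303]
1 sparestand 772 c [ 608.2 -215.6] size [52.8 70.3] ang 28.2 z [0.0775 0.0898 0.0973]
both dryer 7740 c [498.4 198.5] size [166.5 233. ] ang 8.2 z [0.1167 0.1204 0.1249]
bar 441 c [ 467.3 -111.2] size [41.7 19.3] ang 26.4 z [0.1096 0.1266 0.1351]
flange 429 c [ 471.9 -111.8] size [72.7 50. ] ang 38.7 z [0.0924 0.0958 0.0995]
dknob 210 c [497.4 200.1] size [14.3 32.2] ang 11.4 z [0.1314 0.1426 0.1522]
jar [ 0.78295001 -0.09076572  0.07551221]
pot [ 0.59201281 -0.04505675  0.03422099]
amber [0.76411789 0.0236931  0.06823346]
```

Run:
```python
from h import *
A=np.vstack([cloud(n,np.load(f"pics/{n}0d.npy")).reshape(-1,3) for n in("scene","side")])
A=A[np.isfinite(A).all(1)]
print("max z (mm) grid rows x, cols y from -.35..")
ys=np.arange(-.35,.75,.05)
print("      ",(ys*100).round().astype(int))
for x in np.arange(.05,.95,.05):
    print(f"{x:.2f}",*[f"{(lambda q:int(1000*np.percentile(q,98)) if len(q)>3 else -1)(A[(abs(A[:,0]-x-.025)<.025)&(abs(A[:,1]-y-.025)<.025),2]):4d}" for y in ys])
# tab check
I=cv2.imread("pics/scene0.png");J=cv2.imread("pics/side0.png")
for yaw in(-63.6,):
  a=np.radians(yaw);Rz=np.array([[np.cos(a),-np.sin(a)],[np.sin(a),np.cos(a)]])
  for n,c in(("scene",(.468,-.109)),("side",(.468,-.1146))):
    print(n,proj(n,[np.r_[Rz@[.023,.01]+c,.093],np.r_[Rz@[-.023,-.01]+c,.093]]))
```

```text
max z (mm) grid rows x, cols y from -.35..
       [-35 -30 -25 -20 -15 -10  -5   0   5  10  15  20  25  30  35  40  45  50
  55  60  65  70]
0.05    4    3    3    3   11  338  359  361  206    5    4    5    5    4  219  223  224  224  225  224  224   -1
0.10    4    3    2    2    3   10  337  327    4    4    3    4    5    5  218  223  223  347  314  224  224   -1
0.15    3    2    2    3    3    3    3    3    4    3    3    4    4    4  214  223  282  398  393  350  224  222
0.20    2    2    2    2    3    3    3    3    3    3    3    4    4    4  217  221  222  223  398  321  223  213
0.25    2    2    2    3    3    3    8   13    3    3    3    2    2    2    2    2  188  189  189  187    6    5
0.30   36    2   21   21    3   21   24   23    3    3    2    2    2    2    2    2    3    4    5    4    5    6
0.35   37    3   22   22    2   29   39    4    3    3    2    2    2    2    2    2    4    4    5    4    5    4
0.40    3    2   22   27   95    2    4    3  120  122  122  122  123  121    1    1    3    4    4  131  145  145
0.45   19   18    2    3  134  115    3
[... 539 characters left out ...]
0   18    2   13   11   93  156    2  111   74    3    3    3    3    3    3    3    3    4    3    4    4    4
0.75    2   10   13    2  158  164    3  109   86   85   86   85   85   85   85    1    2    4    4    4    4    2
0.80    3    2    2    3   90   95    3   82   85   61   74   61   74   59   86    0    1    4    4    4    1    1
0.85    2    3    2    2    3    3    3   82   85   61   74   61   74   62   86 -741    3    4    3    1    2    2
0.90    2    2    2    3    2    3    3   80   85   85   86   86   86   85   86    3    4    1    1    1    1    1
scene [[281.10224393 225.41654107]
 [286.60410633 212.4531856 ]]
side [[306.40297357 277.82090222]
 [278.92222121 279.90108803]]
```

```bash
python3 -m pendant '[[0,0,1,0,0,0,-1],[0,0,0.5,0,0,-1,-1],[0.6,-0.7,0,0,0,-1,-1],[0.6,-0.7,0,0,0,-1,-1],[0.6,-0.7,0,0,0,-1,-1]]'; python3 -m pendant '[[0.6,-0.7,0,0,0,-1,-1],[0.6,-0.7,0,0,0,-1,-1],[0.6,-0.7,0,0,0,-1,-1],[0.6,-0.7,0,0,0,-1,-1],[0.6,-0.7,0,0,0,-1,-1]]'
```

```text
time: 0.78
ee_pos: [0.2772, 0.4465, 0.3196]
tool_rot: [0.315, 0.949, -0.003, -0.001]
contact_force: [0.7, 0.2, -0.5]
finger_gap: 0.999
time: 1.4
ee_pos: [0.4614, 0.2287, 0.3189]
tool_rot: [0.518, 0.855, -0.003, -0.002]
contact_force: [-0.7, 0.4, -0.3]
finger_gap: 0.999
```

```bash
python3 -m pendant '[[0.4,-0.4,-0.5,0,0,-1,-1],[0.3,-0.3,-0.4,0,0,-1,-1],[0,0,0,0,0,-1,-1],[0,0,0,0,0,-0.9,-1],[0,0,0,0,0,0,-1]]'
python3 - <<'E'
from h import *
st,p,d=snap("wrist",1);print(st["ee_pos"],st["tool_rot"])
E
```

```text
time: 2.02
ee_pos: [0.5064, 0.1804, 0.2615]
tool_rot: [0.663, 0.749, -0.004, -0.003]
contact_force: [0.6, 0.1, -0.2]
finger_gap: 1.0
[0.506395   0.18038733 0.26150883] [ 0.66285871  0.74873048 -0.0037503  -0.00263466]
```

View pics/wrist1.png

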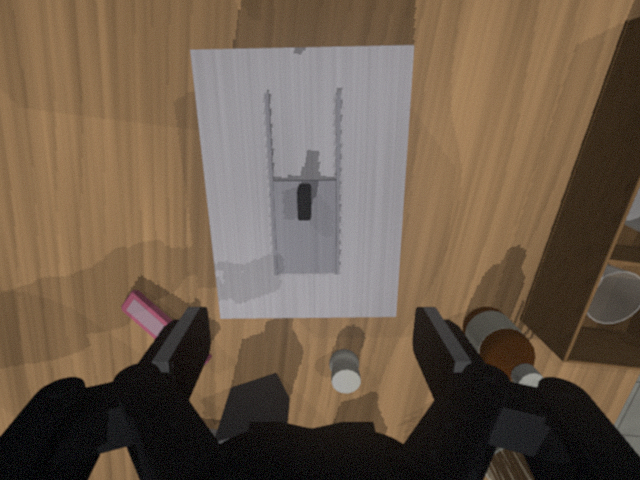

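Wrist view: the dryer cover is centred around (305,185), knob at (305,201), shutter below and around it, and the rails run up (+y) to row 90.

```bash
cat >> h.py <<'E'
def sel(W,c,rad,z0,z1):
    A=W.reshape(-1,3);A=A[np.isfinite(A).all(1)];return A[(np.hypot(A[:,0]-c[0],A[:,1]-c[1])<rad)&(A[:,2]>z0)&(A[:,2]<z1)]
def show(t,P):
    rc=cv2.minAreaRect((P[:,:2]*1000).astype(np.float32)); print(t,len(P),"c",np.round(rc[0],1),"size",np.round(rc[1],1),"ang",round(rc[2],1),"z",np.round(np.percentile(P[:,2],[5,50,95]),4))
def ray(n,u,v,z,st=None):
    c,T=campose(n,st);q=T[:3,:3]@np.array([(u-c["cx"])/c["fx"],-(v-c["cy"])/c["fy"],-1]);return T[:3,3]+q*(z-T[2,3])/q[2]
def pose(st):
    m=R.from_quat(st["tool_rot"]).as_matrix();return np.r_[st["ee_pos"],np.degrees(np.arctan2(m[1,1],m[0,1]))].round(4),m[:,2].round(4)
E
python3 - <<'E'
from h import *
st=dict(ee_pos=np.array([0.506395,0.18038733,0.26150883]),tool_rot=np.array([ 0.66285871,0.74873048,-0.0037503,-0.00263466]))
W=cloud("wrist",np.load("pics/wrist1d.npy"),st)
print(pose(st))
show("dryer",sel(W,(.5,.2),.17,.112,.130))
show("knob",sel(W,(.5,.2),.05,.138,.17))
for uv in((304,184),(304,218),(299,186),(310,186)): print(uv,ray("wrist",*uv,.150,st).round(4))
for t,uv in dict(shUL=(272,180),shUR=(337,179),shLL=(275,273),shLR=(339,272)).items(): print(t,ray("wrist",*uv,.124,st).round(4))
for t,uv in dict(UL=(193,49),UR=(413,45),LL=(220,319),LR=(397,318)).items(): print(t,ray("wrist",*uv,.120,st).round(4))
E
```

```text
(array([0.5064, 0.1804, 0.2615, 6.9621]), array([-0.0089, -0.0021, -1.    ]))
dryer 53368 c [498.  199.6] size [160.7 221. ] ang 7.9 z [0.1193 0.1206 0.1249]
knob 465 c [497.8 201.9] size [ 9.9 23.9] ang 9.0 z [0.1432 0.1506 0.1519]
(304, 184) [0.496 0.217 0.15 ]
(304, 218) [0.4989 0.1919 0.15  ]
(299, 186) [0.4926 0.2151 0.15  ]
(310, 186) [0.5005 0.2161 0.15  ]
shUL [0.4704 0.2124 0.124 ]
shUR [0.5212 0.2195 0.124 ]
shLL [0.4799 0.1329 0.124 ]
shLR [0.5344 0.1407 0.124 ]
UL [0.4057 0.2984 0.12  ]
UR [0.5615 0.3198 0.12  ]
LL [0.4337 0.079  0.12  ]
LR [0.5939 0.1004 0.12  ]
```

```bash
python3 -m pendant '[[-0.14,0.36,-0.4,0,0,0.2,0],[0,0,-0.7,0,0,0,0],[0,0,-0.6,0,0,0,0],[0,0,-0.2,0,0,0,0],[0,0,0,0,0,0,0]]' 30; python3 -c "
from h import *;print(pose(r.state()))"
```

```text
time: 2.7
ee_pos: [0.4985, 0.204, 0.1469]
tool_rot: [0.653, 0.757, -0.002, -0.002]
contact_force: [-0.2, -0.1, 0.3]
finger_gap: 0.5
(array([0.4985, 0.204 , 0.1469, 8.4871]), array([-4.6e-03, -6.0e-04, -1.0e+00]))
```

```bash
python3 -m pendant '[[-0.01,-0.03,-0.28,0,0,-0.1,0],[0,0,0,0,0,0,1],[0,0,0,0,0,0,1],[0,0,0,0,0,0,1],[0,0,0,0,0,0,1]]' 30; python3 -c "
from h import *;print(pose(r.state()))"
```

```text
time: 3.32
ee_pos: [0.497, 0.2025, 0.132]
tool_rot: [0.656, 0.755, -0.001, -0.003]
contact_force: [0.7, 0.1, -5.8]
finger_gap: 0.106
(array([0.497 , 0.2025, 0.132 , 7.9848]), array([-0.0057,  0.0012, -1.    ]))
```

```bash
python3 -m pendant '[[-0.028,0.2,0,0,0,0,1],[-0.028,0.2,0,0,0,0,1],[-0.028,0.2,0,0,0,0,1],[-0.028,0.2,0,0,0,0,1],[-0.02,0.15,0,0,0,0,1]]'; python3 -m pendant '[[-0.014,0.1,0,0,0,0,1],[-0.014,0.1,0,0,0,0,1],[-0.014,0.1,0,0,0,0,1],[-0.014,0.1,0,0,0,0,1],[0,0,0,0,0,0,1]]'
```

```text
time: 3.95
ee_pos: [0.489, 0.2605, 0.1318]
tool_rot: [0.657, 0.754, -0.004, 0.0]
contact_force: [4.1, -23.4, 5.4]
finger_gap: 0.108
time: 4.58
ee_pos: [0.489, 0.2613, 0.1317]
tool_rot: [0.66, 0.751, -0.02, 0.023]
contact_force: [-0.9, 1.4, -2.2]
finger_gap: 0.107
```

Stopped at the end stop (−23 N, ~59 mm travel). Release, retreat, look.

```bash
python3 -m pendant '[[0,0,0,0,0,0,0],[0,0,0,0,0,0,0],[0,0,0.5,0,0,0,0],[0.1,-0.7,0.6,0,0,0,-1],[0.1,-0.7,0.6,0,0,0,-1]]'; python3 -m pendant '[[0,-0.15,0.2,0,0,0,-1],[0,0,0,0,0,0,-1],[0,0,0,0,0,0,-1],[0,0,0,0,0,0,-1],[0,0,0,0,0,0,-1]]'
python3 - <<'E'
from h import *
st,p,d=snap("wrist",2);print(pose(st)); np.save("pics/st2.npy",st,allow_pickle=True)
W=cloud("wrist",d,st)
show("dryer",sel(W,(.5,.2),.17,.112,.130)); show("knob",sel(W,(.49,.26),.05,.138,.17))
E
```

```text
time: 5.2
ee_pos: [0.5002, 0.181, 0.2346]
tool_rot: [0.657, 0.753, -0.02, 0.021]
contact_force: [0.5, 0.1, 0.8]
finger_gap: 0.903
time: 5.82
ee_pos: [0.5007, 0.1737, 0.2472]
tool_rot: [0.657, 0.753, -0.018, 0.021]
contact_force: [0.9, -0.4, 0.0]
finger_gap: 0.997
(array([0.5007, 0.1737, 0.2472, 7.7729]), array([ 0.0076, -0.0545, -0.9985]))
dryer 61532 c [498.2 199.7] size [161.  221.1] ang 8.0 z [0.1194 0.1206 0.1251]
knob 655 c [489.6 259.1] size [ 9.5 23.8] ang 7.6 z [0.1492 0.1508 0.1519]
```

View pics/wrist2.png

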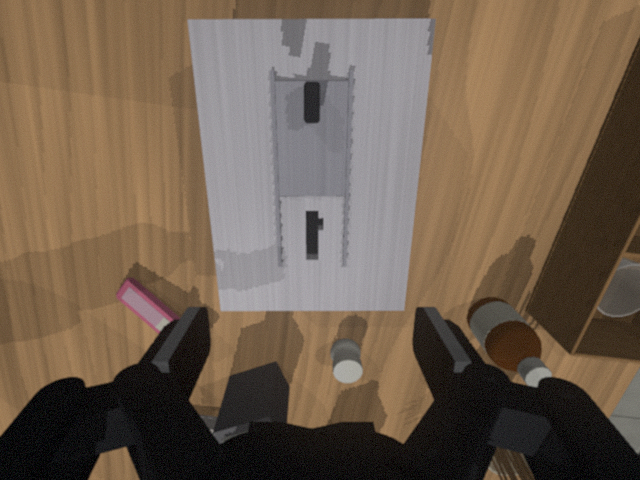

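Run:
```python
from h import *
st=np.load("pics/st2.npy",allow_pickle=True).item()
I=cv2.cvtColor(cv2.imread("pics/wrist2.png"),6)
s=I[205:265,300:335]
ys,xs=np.where(s<70); P=np.array([ray("wrist",x+300,y+205,.120,st)[:2]*1000 for x,y in zip(xs,ys)])
a=np.radians(8.0); Rm=np.array([[np.cos(a),np.sin(a)],[-np.sin(a),np.cos(a)]])
Q=P@Rm.T
print("bbox in dryer axes",Q.min(0),Q.max(0))
b=Q[Q[:,1]<Q[:,1].mean()]   # lower half: no notch
for lo in np.arange(Q[:,1].min(),Q[:,1].max(),4):
    z=Q[(Q[:,1]>=lo)&(Q[:,1]<lo+4)]; print(lo.round(1),z[:,0].min().round(1),z[:,0].max().round(1))
k=Rm@np.array([489.6,259.1]); print("knob",k,"dryer",Rm@np.array([498.2,199.7]))
cv2.imwrite("pics/c2.png",cv2.resize(cv2.imread("pics/wrist2.png")[195:275,280:345],None,fx=7,fy=7,interpolation=0))
```

```text
bbox in dryer axes [516.31134215  72.57939012] [528.86387888 108.50561503]
72.6 516.8 525.0
76.6 516.8 525.0
80.6 516.9 524.1
84.6 516.9 524.9
88.6 516.9 524.9
92.6 517.0 524.9
96.6 517.0 528.9
100.6 517.0 528.9
104.6 516.3 524.9
knob [520.89499691 188.43930638] dryer [521.14442011 128.42049443]
```

View pics/c2.png

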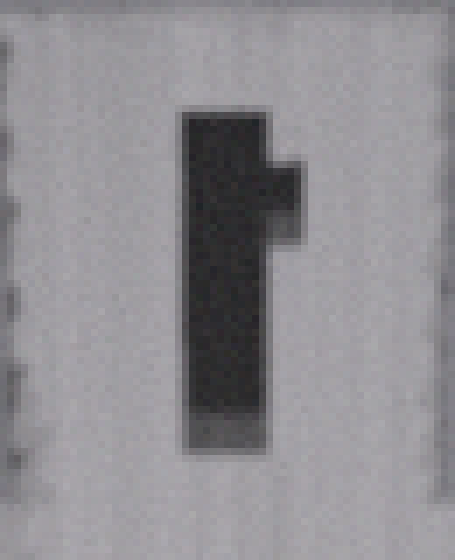

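Slot at ≈(0.5036, 0.1600), yaw 8.0°, shutter at 60 mm. Now the carrier.

```bash
python3 -m pendant '[[0,0,0.4,0.6,0.1,-0.5,-1],[0,-0.35,0.2,0,0,-1,-1],[-0.05,-0.35,0,0,0,-1,-1],[-0.05,-0.35,0,0,0,-1,-1],[-0.05,-0.35,0,0,0,-1,-1]]';  python3 -m pendant '[[-0.05,-0.35,0,0,0,-1,-1],[-0.05,-0.35,0,0,0,-1,-1],[-0.05,-0.35,0,0,0,-1,-1],[-0.05,-0.35,0,0,0,-1,-1],[-0.05,-0.35,0,0,0,-1,-1]]'; python3 -m pendant '[[-0.05,-0.35,0,0,0,-1,-1],[-0.05,-0.35,0,0,0,-1,-1],[-0.05,-0.3,0,0,0,-1,-1],[0,0,0,0,0,-1,-1],[0,0,0,0,0,0,-1]]'
python3 - <<'E'
from h import *
st,p,d=snap("wrist",3);print(pose(st)); np.save("pics/st3.npy",st,allow_pickle=True)
W=cloud("wrist",d,st)
c=(.467,-.112)
show("bar",sel(W,c,.05,.118,.16));show("flange",sel(W,c,.05,.0925,.105));show("standtop",sel(W,c,.06,.082,.105));show("stand",sel(W,c,.06,.082,.0915))
E
```

```text
time: 6.5
ee_pos: [0.4905, 0.09, 0.2817]
tool_rot: [0.794, 0.608, -0.002, -0.002]
contact_force: [-0.6, 0.1, 1.0]
finger_gap: 1.004
time: 7.12
ee_pos: [0.4742, -0.0172, 0.2799]
tool_rot: [0.909, 0.416, -0.003, -0.004]
contact_force: [-0.4, 0.0, -0.5]
finger_gap: 1.002
time: 7.75
ee_pos: [0.4641, -0.0795, 0.2782]
tool_rot: [0.969, 0.246, -0.003, -0.005]
contact_force: [0.4, -0.5, -0.8]
finger_gap: 1.0
(array([  0.4641,  -0.0795,   0.2782, -61.548 ]), array([-0.0091,  0.0077, -0.9999]))
bar 670 c [ 467.6 -109.9] size [36.5 12.1] ang 29.0 z [0.1237 0.1341 0.1354]
flange 1071 c [ 469.9 -114. ] size [53.7 36.7] ang 29.3 z [0.0949 0.0963 0.0978]
standtop 2811 c [ 467.5 -110. ] size [70.2 48. ] ang 29.0 z [0.0891 0.091  0.0972]
stand 1626 c [ 467.5 -110. ] size [70.2 48. ] ang 29.0 z [0.0886 0.0903 0.0912]
```

View pics/wrist3.png

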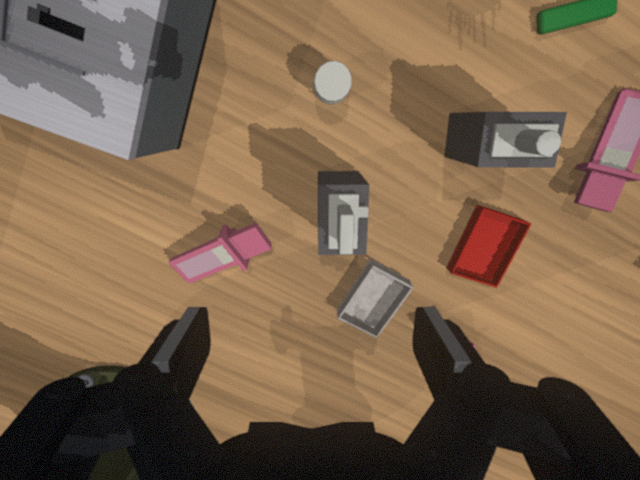

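```bash
python3 -m pendant '[[0.06,-0.5,-0.2,-0.1,-0.1,0.1,0],[0,0,-0.6,0,0,0,0],[0,0,-0.6,0,0,0,0],[0,0,-0.3,0,0,0,0],[0,0,0,0,0,0,0]]' 60
python3 - <<'E'
from h import *
st,p,d=snap("wrist",4);print(pose(st)); W=cloud("wrist",d,st)
c=(.467,-.112)
show("bar",sel(W,c,.04,.118,.145))
E
```

```text
time: 8.43
ee_pos: [0.4685, -0.1086, 0.1734]
tool_rot: [0.967, 0.256, 0.0, 0.001]
contact_force: [0.8, -0.1, 0.6]
finger_gap: 0.5
(array([  0.4685,  -0.1086,   0.1734, -60.3207]), array([ 9.0e-04, -1.6e-03, -1.0e+00]))
bar 1419 c [ 467.6 -109.9] size [36.3 11.9] ang 29.4 z [0.125  0.1341 0.1352]
```

View pics/wrist4.png

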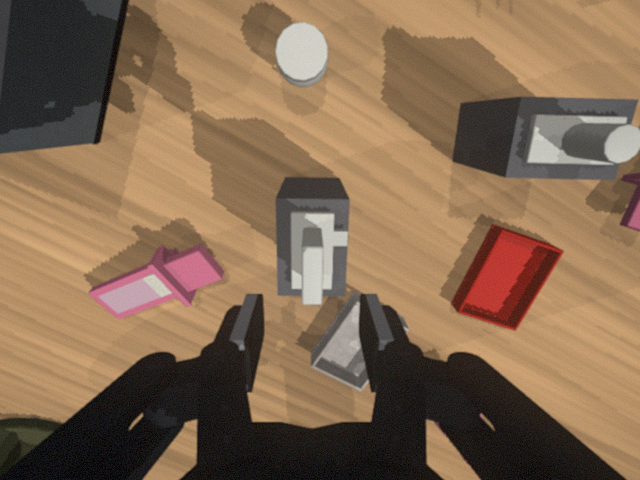

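The bar is at (312,270), centred between the fingers, with the tab at (340,240) on the +tool-y side. Descend 70 mm.

```bash
python3 -m pendant '[[-0.015,-0.02,-0.4,0,0,-0.1,0],[0,0,-0.5,0,0,0,0],[0,0,-0.25,0,0,0,0],[0,0,0,0,0,0,0],[0,0,0,0,0,0,0]]'; python3 -c "
from h import *;print(pose(r.state()))"
```

```text
time: 9.1
ee_pos: [0.4733, -0.1103, 0.1097]
tool_rot: [0.967, 0.254, 0.005, 0.003]
contact_force: [0.5, -0.6, 0.3]
finger_gap: 0.5
(array([  0.4733,  -0.1103,   0.1097, -60.6208]), array([ 0.0114, -0.0041, -0.9999]))
```

```bash
python3 -m pendant '[[-0.095,0.005,-0.1,0.05,0.13,-0.1,0],[0,0,0,0,0,0,0],[0,0,0,0,0,0,0],[0,0,0,0,0,0,0],[0,0,0,0,0,0,0]]'; python3 -c "
from h import *;print(pose(r.state()))"
```

```text
time: 9.72
ee_pos: [0.4687, -0.1104, 0.1054]
tool_rot: [0.968, 0.249, 0.001, 0.0]
contact_force: [0.4, 0.3, -0.8]
finger_gap: 0.501
(array([  0.4687,  -0.1104,   0.1054, -61.1491]), array([ 2.5e-03, -2.0e-04, -1.0e+00]))
```

```bash
python3 -m pendant '[[0,0,-0.03,0,0,0,1],[0,0,0,0,0,0,1],[0,0,0,0,0,0,1],[0,0,0,0,0,0,1],[0,0,0,0,0,0,1]]' 60; python3 -c "
from h import *;print(pose(r.state()))"
```

```text
time: 10.35
ee_pos: [0.4688, -0.1103, 0.1035]
tool_rot: [0.968, 0.249, 0.001, 0.0]
contact_force: [1.2, 0.4, -0.3]
finger_gap: 0.128
(array([  0.4688,  -0.1103,   0.1035, -61.1446]), array([ 2.6e-03, -2.0e-04, -1.0e+00]))
```

```bash
python3 -m pendant '[[0,0,0.2,0,0,0,1],[0,0,0.25,0,0,0,1],[0,0,0.25,0,0,0,1],[0,0,0.25,0,0,0,1],[0,0,0.25,0,0,0,1]]'; python3 -c "
from h import *;print(pose(r.state()))"; python3 -m pendant '[[0,0,0.3,0,0,0,1],[0,0,0.3,0,0,0,1],[0,0,0.3,0,0,0,1],[0,0,0.3,0,0,0,1],[0,0,0,0,0,0,1]]'; python3 -c "
from h import *;print(pose(r.state()))"
```

```text
time: 10.98
ee_pos: [0.4683, -0.1102, 0.1804]
tool_rot: [0.968, 0.249, 0.001, 0.0]
contact_force: [0.3, 0.1, -1.2]
finger_gap: 0.13
(array([  0.4683,  -0.1102,   0.1804, -61.145 ]), array([ 2.1e-03, -1.0e-04, -1.0e+00]))
time: 11.6
ee_pos: [0.4692, -0.1105, 0.2598]
tool_rot: [0.968, 0.249, 0.003, 0.001]
contact_force: [-0.2, 0.6, -2.0]
finger_gap: 0.131
(array([  0.4692,  -0.1105,   0.2598, -61.1439]), array([ 0.0068, -0.0012, -1.    ]))
```

```bash
python3 -m pendant '[[0.03,0.2,0.1,0,0,1,1],[0.04,0.32,0,0,0,1,1],[0.04,0.32,0,0,0,1,1],[0.04,0.32,0,0,0,1,1],[0.04,0.32,0,0,0,1,1]]'; python3 -m pendant '[[0.04,0.32,0,0,0,1,1],[0.04,0.32,0,0,0,1,1],[0.04,0.32,0,0,0,1,1],[0.04,0.32,0,0,0,1,1],[0.04,0.32,0,0,0,1,1]]'; python3 -c "
from h import *;print(pose(r.state()))"
```

```text
time: 12.22
ee_pos: [0.479, -0.0202, 0.2635]
tool_rot: [0.889, 0.458, 0.002, 0.0]
contact_force: [-0.3, -0.2, -1.3]
finger_gap: 0.13
time: 12.85
ee_pos: [0.4888, 0.0789, 0.26]
tool_rot: [0.764, 0.645, -0.001, -0.001]
contact_force: [-0.3, -0.2, -0.9]
finger_gap: 0.131
(array([ 0.4888,  0.0789,  0.26  , -9.67  ]), array([-0.0034,  0.0011, -1.    ]))
```

```bash
python3 -m pendant '[[0.06,0.35,0.05,0,0,1,1],[0.06,0.35,0,0,0,1,1],[0.06,0.35,0,0,0,1,1],[0.06,0.25,0,0,0,0.5,1],[0,0,0,0,0,0,1]]'
python3 - <<'E'
from h import *
st,p,d=snap("wrist",5);print(pose(st)); np.save("pics/st5.npy",st,allow_pickle=True)
snap("side",5);snap("scene",5)
S=cv2.imread("pics/scene5.png");D=cv2.imread("pics/side5.png")
cv2.imwrite("pics/c5.png",np.hstack([cv2.resize(S[60:260,330:490],(400,500)),cv2.resize(D[80:280,100:260],(400,500))]))
E
```

```text
time: 13.48
ee_pos: [0.5017, 0.1599, 0.2597]
tool_rot: [0.653, 0.758, -0.004, -0.003]
contact_force: [-0.4, -0.2, -0.8]
finger_gap: 0.128
(array([0.5017, 0.1599, 0.2597, 8.4916]), array([-0.0085, -0.0023, -1.    ]))
```

View pics/wrist5.png

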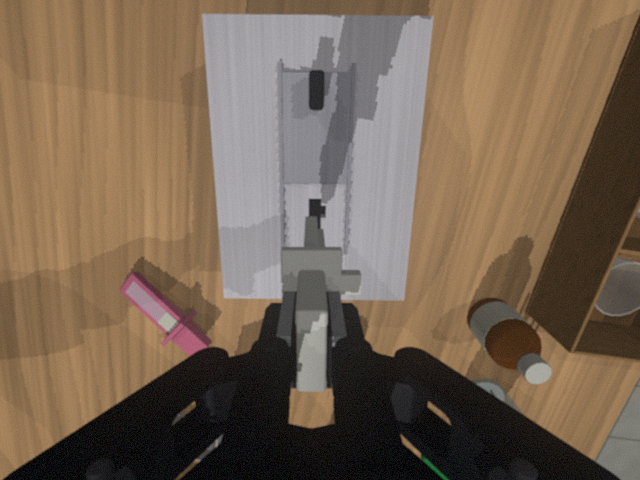

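View pics/c5.png

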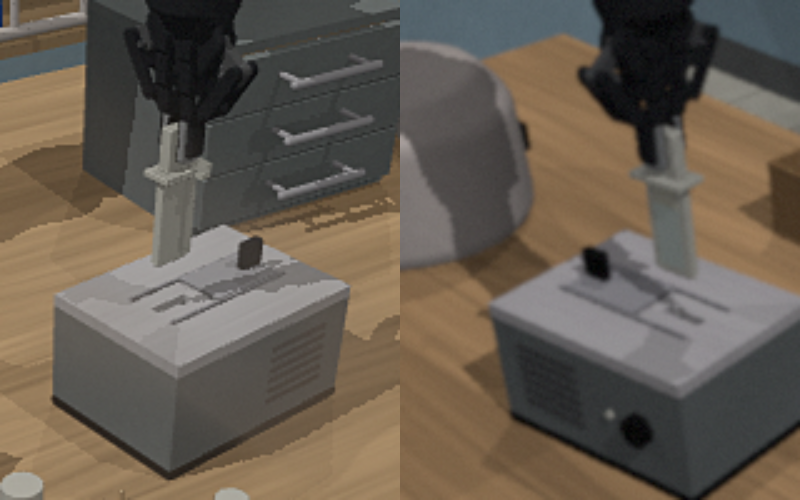

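```bash
cat > car.py <<'E'
from h import *
import sys
k=sys.argv[1]
st=np.load(f"pics/st{k}.npy",allow_pickle=True).item(); d=np.load(f"pics/wrist{k}d.npy"); W=cloud("wrist",d,st)
z=st["ee_pos"][2]-.0075
P=sel(W,(st["ee_pos"][0],st["ee_pos"][1]),.06,z-.0045,z+.005)
a=np.radians(8.0); Rm=np.array([[np.cos(a),np.sin(a)],[-np.sin(a),np.cos(a)]])
S=np.array([.5036,.1600])
Q=(P[:,:2]-S)@Rm.T*1000
print("flange z fit in dryer axes:")
A=np.c_[Q,np.ones(len(Q))]; 
s=np.linalg.lstsq(A,P[:,2]*1000,rcond=None)[0];print("slope x,y rad",s.round(4),"n",len(Q))
for lo in np.arange(-30,40,4):
    q=Q[(Q[:,1]>=lo)&(Q[:,1]<lo+4)]
    if len(q)>3: print(lo,len(q),q[:,0].min().round(1),q[:,0].max().round(1))
print("y max",np.percentile(Q[:,1],[98,99.5,100]),"TCP in slot axes",(Rm@(st["ee_pos"][:2]-S)*1000).round(1))
E
python3 car.py 5
python3 - <<'E'
import cv2
I=cv2.imread("pics/wrist5.png")[180:400,250:390]
cv2.imwrite("pics/c5w.png",cv2.resize(I,None,fx=2.7,fy=2.7,interpolation=0))
E
```

```text
flange z fit in dryer axes:
slope x,y rad [-1.920000e-02 -4.460000e-02  2.531622e+02] n 2659
2 118 -15.7 21.1
6 385 -15.6 21.1
10 431 -15.5 21.1
14 498 -15.9 21.0
18 502 -15.9 12.1
22 620 -16.0 12.1
26 102 -14.8 11.6
y max [26.13221317 26.33159076 26.61785617] TCP in slot axes [-1.9  0.2]
```

View pics/c5w.png

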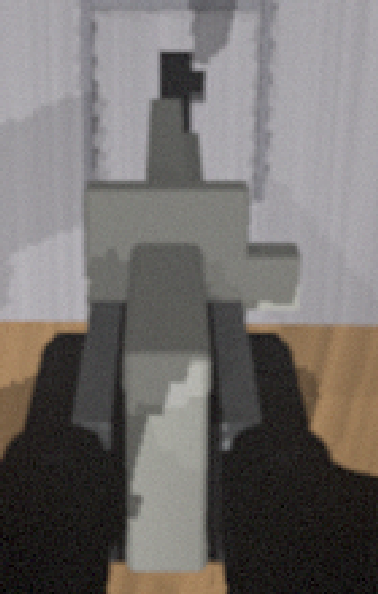

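```bash
cat > ov.py <<'E'
from h import *
import sys
k=sys.argv[1]; tx,ty=float(sys.argv[2]),float(sys.argv[3])  # tilt: carrier z leaning in carrier x,y (rad)
cx,cy,yaw=[float(v) for v in sys.argv[4:7]]
st=np.load(f"pics/st{k}.npy",allow_pickle=True).item()
Rc=R.from_euler('z',yaw,degrees=True)*R.from_rotvec([-ty,tx,0])
g=np.array([cx,cy,st["ee_pos"][2]-.1035+.115])
def w(p): return Rc.apply(np.array(p)-[0,0,.109])+g
def bx(x0,x1,y0,y1,z0,z1):
    c=[(x,y,z) for x in(x0,x1) for y in(y0,y1) for z in(z0,z1)]
    return [(w(c[i]),w(c[j])) for i in range(8) for j in range(i) if bin(i^j).count('1')==1]
E=bx(-.004,.004,-.02,.02,0,.084)+bx(-.014,.014,-.027,.027,.084,.09)+bx(-.006,.006,-.018,.018,.09,.128)
out=[]
for n in("scene","side","wrist"):
    I=cv2.imread(f"pics/{n}{k}.png"); f=3; I=cv2.resize(I,None,fx=f,fy=f,interpolation=1)
    for a,b in E:
        p=proj(n,[a,b],st); q=((p+.5)*f).round().astype(int); cv2.line(I,tuple(map(int,q[0])),tuple(map(int,q[1])),(0,0,255),1)
    m=((proj(n,w([0,0,.06]),st)[0])*f).astype(int); I=I[max(0,m[1]-220):m[1]+220,max(0,m[0]-130):m[0]+130]; out.append(cv2.copyMakeBorder(I,0,440-I.shape[0],0,260-I.shape[1],0))
cv2.imwrite(sys.argv[7],np.hstack(out))
print("bottom",w([0,0,0]).round(4))
E
python3 - <<'E'
from h import *
st=np.load("pics/st5.npy",allow_pickle=True).item(); W=cloud("wrist",np.load("pics/wrist5d.npy"),st)
a=np.radians(8.0); Rm=np.array([[np.cos(a),np.sin(a)],[-np.sin(a),np.cos(a)]]);S=np.array([.5036,.1600])
A=W.reshape(-1,3);A=A[np.isfinite(A).all(1)];Q=(A[:,:2]-S)@Rm.T*1000
m=(Q[:,0]>-14)&(Q[:,0]<10)&(Q[:,1]>19.5)&(Q[:,1]<25)&(abs(A[:,2]-.2525)<.006)
m|=(Q[:,0]>14)&(Q[:,0]<20)&(Q[:,1]>6)&(Q[:,1]<13)&(abs(A[:,2]-.2525)<.006)
X=np.c_[Q[m],np.ones(m.sum())];print(m.sum(),np.linalg.lstsq(X,A[m,2]*1000,rcond=None)[0])
m=(abs(Q[:,0]+2)<5)&(abs(Q[:,1])<17)&(abs(A[:,2]-.291)<.006)
X=np.c_[Q[m],np.ones(m.sum())];print(m.sum(),np.linalg.lstsq(X,A[m,2]*1000,rcond=None)[0], Q[m].min(0),Q[m].max(0))
E
python3 ov.py 5 0 0 0.5017 0.1594 8.5 pics/ov5.png
```

```text
765 [-1.03717352e-02 -2.01493576e-03  2.52662902e+02]
2212 [-2.97912308e-02 -2.51349165e-02  2.90513612e+02] [ -6.99991711 -16.99011888] [ 2.99566963 16.98757266]
bottom [0.5017 0.1594 0.1622]
```

View pics/ov5.png

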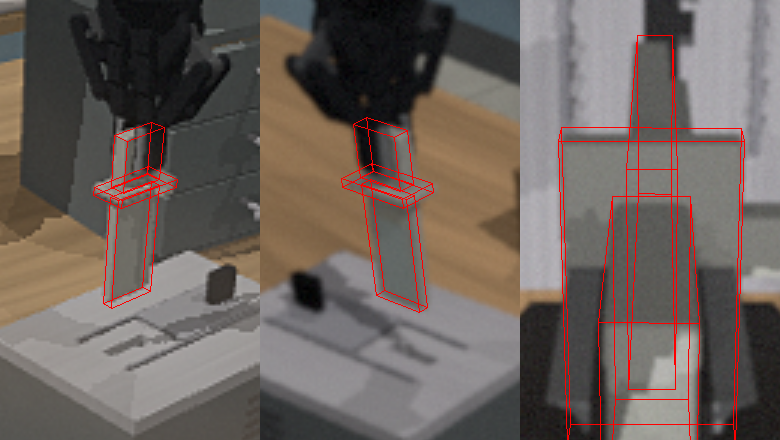

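```bash
python3 -m pendant '[[0.03,0.013,0,0.03,-0.1,-0.1,1],[0,0,-0.12,0,0,0,1],[0,0,-0.12,0,0,0,1],[0,0,-0.12,0,0,0,1],[0,0,0,0,0,0,1]]'
python3 - <<'E'
from h import *
st,p,d=snap("wrist",6);print(pose(st)); np.save("pics/st6.npy",st,allow_pickle=True)
cv2.imwrite("pics/c6.png",cv2.resize(cv2.imread("pics/wrist6.png")[150:330,240:390],None,fx=4,fy=3.3,interpolation=0))
E
python3 car.py 6
```

```text
time: 14.25
ee_pos: [0.503, 0.1577, 0.2366]
tool_rot: [0.658, 0.753, 0.0, 0.0]
contact_force: [0.1, -0.1, -0.5]
finger_gap: 0.132
(array([0.503 , 0.1577, 0.2366, 7.6565]), array([ 5.e-04, -1.e-04, -1.e+00]))
flange z fit in dryer axes:
slope x,y rad [-1.500000e-02 -4.170000e-02  2.300238e+02] n 2652
-2 27 -14.7 22.2
2 322 -14.5 22.2
6 401 -14.4 22.4
10 409 -14.7 22.4
14 558 -14.6 13.0
18 513 -14.5 13.5
22 422 -14.3 13.5
y max [23.84539825 24.02278423 24.18992525] TCP in slot axes [-1.  -2.2]
```

View pics/c6.png

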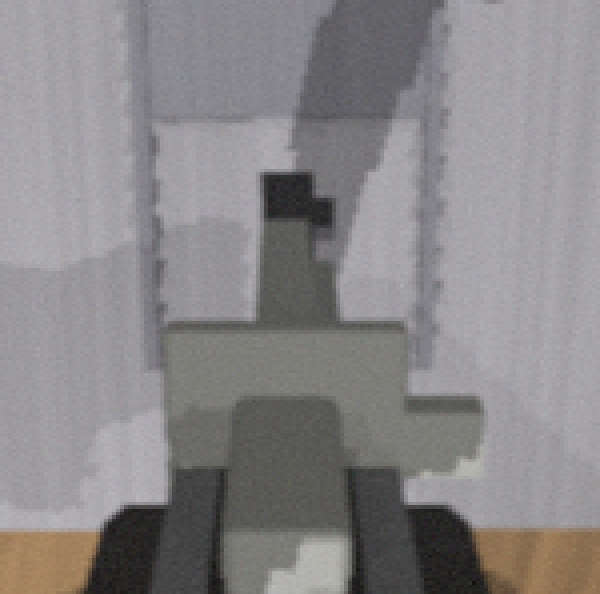

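```bash
python3 -m pendant '[[0.007,0.048,0,0,0,0.07,1],[0,0,0,0,0,0,1],[0,0,-0.08,0,0,0,1],[0,0,0,0,0,0,1],[0,0,0,0,0,0,1]]'
python3 - <<'E'
from h import *
st,p,d=snap("wrist",7);print(pose(st)); np.save("pics/st7.npy",st,allow_pickle=True)
snap("side",7);snap("scene",7)
cv2.imwrite("pics/c7.png",cv2.resize(cv2.imread("pics/wrist7.png")[150:330,240:390],None,fx=4,fy=3.3,interpolation=0))
E
python3 car.py 7
```

```text
time: 14.92
ee_pos: [0.5041, 0.1612, 0.2325]
tool_rot: [0.656, 0.755, 0.001, 0.001]
contact_force: [0.3, -0.2, -1.6]
finger_gap: 0.126
(array([0.5041, 0.1612, 0.2325, 8.0508]), array([ 2.e-03,  4.e-04, -1.e+00]))
flange z fit in dryer axes:
slope x,y rad [-1.010000e-02 -4.590000e-02  2.260473e+02] n 2662
2 52 -13.0 23.9
6 367 -12.9 23.8
10 399 -12.8 23.9
14 475 -13.2 23.8
18 514 -13.2 14.5
22 518 -13.1 14.9
26 336 -12.9 14.8
y max [27.09785079 27.26991876 27.55297194] TCP in slot axes [0.6 1.1]
```

View pics/c7.png

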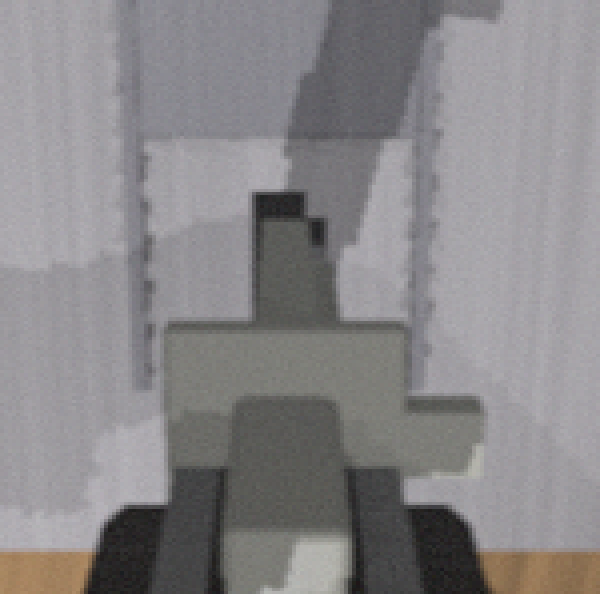

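```bash
python3 -m pendant '[[-0.012,-0.008,0,0,0.02,0,1],[0,0,-0.05,0,0,0,1],[0,0,-0.05,0,0,0,1],[0,0,0,0,0,0,1],[0,0,0,0,0,0,1]]'; python3 -c "
from h import *;print(pose(r.state()))"
```

```text
time: 15.7
ee_pos: [0.5032, 0.1606, 0.226]
tool_rot: [0.656, 0.755, 0.0, -0.0]
contact_force: [-0.5, -0.0, -1.2]
finger_gap: 0.129
(array([0.5032, 0.1606, 0.226 , 8.0467]), array([ 0.e+00,  4.e-04, -1.e+00]))
```

```bash
python3 - <<'E'
from h import *
st,p,d=snap("wrist",8);print(pose(st)); np.save("pics/st8.npy",st,allow_pickle=True)
snap("side",8);snap("scene",8)
a=cv2.resize(cv2.imread("pics/wrist8.png")[190:270,280:345],(260,480),interpolation=0)
b=cv2.resize(cv2.imread("pics/scene8.png")[140:200,375:440],(260,480),interpolation=1)
c=cv2.resize(cv2.imread("pics/side8.png")[140:220,170:235],(260,480),interpolation=1)
cv2.imwrite("pics/c8.png",np.hstack([a,b,c]))
E
python3 car.py 8; python3 ov.py 8 0 0 0.5032 0.1602 8 pics/ov8.png
```

```text
(array([0.5032, 0.1606, 0.226 , 8.0467]), array([ 0.e+00,  4.e-04, -1.e+00]))
flange z fit in dryer axes:
slope x,y rad [-1.380000e-02 -4.520000e-02  2.195493e+02] n 2661
2 73 -13.9 22.8
6 385 -13.8 22.8
10 414 -13.8 23.0
14 499 -14.0 22.8
18 496 -14.0 14.0
22 523 -13.9 14.0
26 269 -13.8 13.6
y max [26.61270178 26.79142419 26.95029992] TCP in slot axes [-0.3  0.6]
bottom [0.5032 0.1602 0.1285]
```

View pics/c8.png

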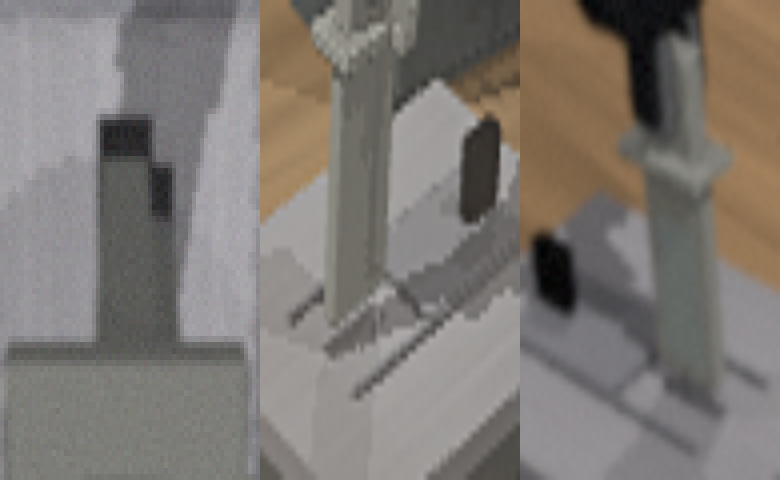

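View pics/ov8.png

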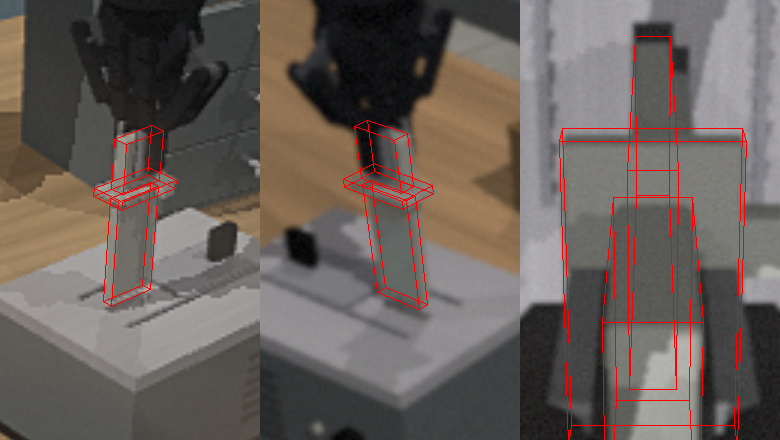

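Aligned to within measurement (flange centre 0.0, 0.0 mm from the slot). Lower gently.

```bash
python3 -m pendant '[[0,0,-0.06,0,0,0,1],[0,0,-0.06,0,0,0,1],[0,0,-0.06,0,0,0,1],[0,0,-0.06,0,0,0,1],[0,0,0,0,0,0,1]]'; python3 -c "
from h import *;print(pose(r.state()))"
```

```text
time: 16.48
ee_pos: [0.5031, 0.1606, 0.2104]
tool_rot: [0.656, 0.755, 0.0, -0.0]
contact_force: [0.3, -0.1, -1.1]
finger_gap: 0.127
(array([0.5031, 0.1606, 0.2104, 8.0499]), array([-2.e-04,  3.e-04, -1.e+00]))
```

```bash
python3 -m pendant '[[0,0,-0.08,0,0,0,1],[0,0,-0.08,0,0,0,1],[0,0,-0.08,0,0,0,1],[0,0,0,0,0,0,1],[0,0,0,0,0,0,1]]'; python3 -c "
from h import *;print(pose(r.state()))"
```

```text
time: 17.1
ee_pos: [0.5031, 0.1606, 0.195]
tool_rot: [0.656, 0.755, 0.0, -0.0]
contact_force: [-1.1, 0.0, -1.2]
finger_gap: 0.13
(array([0.5031, 0.1606, 0.195 , 8.0484]), array([-3.e-04,  3.e-04, -1.e+00]))
```

```bash
python3 -m pendant '[[0,0,-0.1,0,0,0,1],[0,0,-0.1,0,0,0,1],[0,0,-0.1,0,0,0,1],[0,0,-0.1,0,0,0,1],[0,0,0,0,0,0,1]]'; python3 -m pendant '[[0,0,-0.1,0,0,0,1],[0,0,-0.1,0,0,0,1],[0,0,-0.05,0,0,0,1],[0,0,0,0,0,0,1],[0,0,0,0,0,0,1]]';python3 - <<'E'
from h import *
print(r.state()["contact_force"])
st,p,d=snap("wrist",9);print(pose(st)); np.save("pics/st9.npy",st,allow_pickle=True)
snap("side",9);snap("scene",9)
E
python3 car.py 9; python3 ov.py 9 0 0 0.5032 0.1602 8 pics/ov9.png
```

```text
time: 17.73
ee_pos: [0.503, 0.1605, 0.1691]
tool_rot: [0.656, 0.755, -0.0, -0.0]
contact_force: [0.2, 0.2, -1.2]
finger_gap: 0.129
time: 18.35
ee_pos: [0.5031, 0.1606, 0.1532]
tool_rot: [0.656, 0.755, 0.0, -0.0]
contact_force: [-0.3, -0.5, -0.1]
finger_gap: 0.13
[-0.29273579 -0.50220966 -0.1039247 ]
(array([0.5031, 0.1606, 0.1532, 8.0475]), array([-3.e-04,  3.e-04, -1.e+00]))
flange z fit in dryer axes:
slope x,y rad [-1.370000e-02 -4.750000e-02  1.467482e+02] n 2670
2 81 -14.1 22.8
6 375 -13.9 22.7
10 411 -13.9 22.9
14 515 -14.2 22.7
18 500 -14.1 13.4
22 519 -14.2 13.8
26 268 -13.7 13.5
y max [26.63163998 26.80203213 26.97508267] TCP in slot axes [-0.4  0.6]
bottom [0.5032 0.1602 0.0557]
```

View pics/ov9.png

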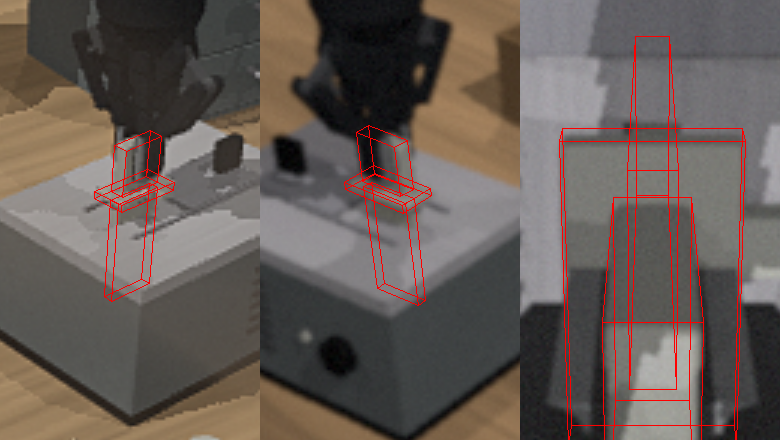

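View pics/scene9.png

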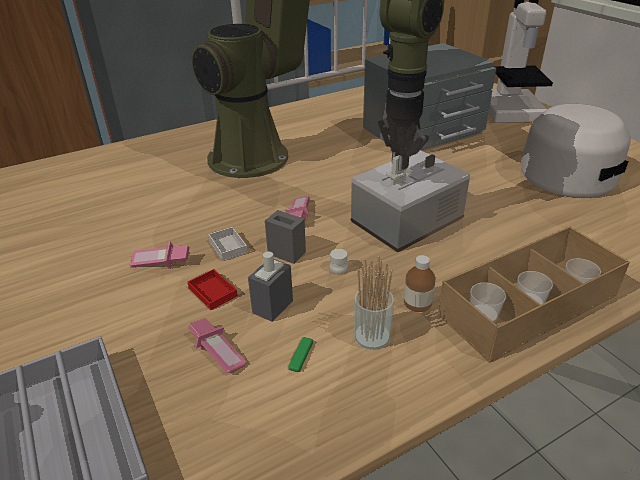

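Run:
```python
from h import *
st=np.load("pics/st9.npy",allow_pickle=True).item()
show("knob",sel(cloud("wrist",np.load("pics/wrist9d.npy"),st),(.4896,.259),.02,.145,.156))
print(r.state()["joint_vel"].round(4)); print(r.hand_in())
```

```text
knob 1814 c [489.6 259.2] size [10.  24.1] ang 8.4 z [0.1492 0.1507 0.1519]
[-0.0005 -0.0008 -0.0002  0.0003  0.0002  0.0007]
the job is handed in; nothing more can be done
None
```

I opened the shutter by its knob, lifted the flat-bar carrier out of its stand, turned it about 69° so its tab and rib faced the notch, and lowered it through the slot. I handed it in at about 18.5 s, still gripped at 60 N. No verdict was reported.

My last checks before handing in:

- **Shutter:** the knob was about 100 mm from the slot's centre, so the shutter was at its stop (about 60 mm open). It had not moved since I released it.
- **Carrier position:** its lower end was about 64 mm below the cover's upper face, with the flange about 20 mm clear. It was within about 0.5 mm of the slot's centre.
- **Carrier attitude:** the yaw was 8.05° against the slot's 8.0°, and the tool was vertical.
- **Forces and motion:** the outside force on the tool was under 1 N, so nothing was pressing, and the arm was at rest.
- **Other things on the bench:** the last scene picture showed everything where it started.

**One check disagreed:** a rough plane fit over the flange gave a tilt of about 0.045 rad, still inside the 0.10 rad limit. Earlier, at the hover above the slot, a cleaner fit away from the edges gave about 0.01 rad. A model of an upright carrier matched all three camera views there, and again before and after insertion. I took the rough value to be edge bias.

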